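# Lay the wire brush and the short bracket in the bench tray

## Task

Tidy the welding bench: lay the wire brush in the long compartment of the white tray, bristles down, and lay the short ribbed steel bracket flat in the short narrow compartment, rib up. Each goes fully inside its compartment, along its length, either way round.

Things in the scene. Friction and masses are not known exactly. Their poses are not given: they have to be found in the camera images.
- brush: Wire brush: brown wooden back over rigid steel bristles, lying bristles down. 210 mm long (own x, handle to -x), 38 high. Wood from 18 to 38 mm above the underside, 30 mm wide (y) and straight for x = -40 to 105, handle behind 24 wide. Bristles x = -25 to 95, 24 wide. Origin: mid length and width, at the bristles' underside; it balances within 20 mm of it. About 0.16 kg.
- bracket: The shorter of two bare-steel ribbed brackets (the other is 200 mm long). Plate 120 mm long (own x) x 44 wide (y) x 6 thick, lying flat, with an upright rib along its middle: 70 long (x), 10 thick (y), top 46 mm above the underside. Origin: centre of the plate's underside. About 0.42 kg.
- long_slot (a point): Centre of the floor of the long compartment, for the brush, in the white tray with grey floor (225 x 254 mm, fixed to the bench). Inside 244 mm long along the point's y, 60 wide along its x; z up. The floor is 4 mm above the bench; all tray walls are 5 thick and rise 12 mm above the floor.
- short_slot (a point): Centre of the floor of the same tray's short narrow compartment, for the short bracket: inside 150 mm long along the point's x, 72 wide along its y, at right angles to the long one; floor 4 mm above the bench, 12 mm walls. The tray's third, roomier compartment holds sticks and magnets and is not used.
Mind the look-alikes: they are no part of the job. What is shaped like the bracket but blue or brown is not meant. There is more than one size of the brush; the job needs the largest.

How it is judged:
By the outcome, as a careful person would: the job done as asked, in the order asked, and still so for the second after the job is handed in, with the robot touching nothing.
It also fails if it takes over 64 s, if anything falls off the work surface, if the arm or the gripper's body presses on something with over 40 N, if the wrist force passes 120 N, or if a joint passes its speed limit or range.

## Robot

A 7-joint arm with a two-finger parallel gripper is mounted at the origin on the work surface. World frame = base frame: x ahead of the robot, y to its left, z up, the work surface at z = 0. Lengths are in m, angles in rad, forces in N, time in s.
With the tool pointing down it reaches from about 0.4 to 0.85 m from the base axis. Payload 10.4 kg.
Tool frame: the origin (TCP) lies midway between the tips of the shut fingers; the grasp point (between the pads) lies 19 mm behind it; z points along the fingers, x is the direction in which the jaws open and shut, and the axes are right-handed (so a half turn about z gives the same grasp; the last joint's range is limited). The gripper opens to 85 mm and grips with 20 to 120 N. Pads are 22 mm wide; open, the fingers measure 114 mm over their backs; the gripper's body (76 mm by 85 mm) begins 54 mm behind the grasp point. The pads swing forward as they close: fully open they stand 13 mm farther back than shut.
Start: joints at [1.256, 0.332, -0.065, 1.46, 0.022, 1.35, -0.088], TCP at [0.18, -0.599, 0.205] pointing down, gripper open.
Joint ranges: [-2.6, 2.6], [-0.5, 2.12], [-1.47, 1.34], [0.16, 2.42], [-1.27, 4.41], [0.06, 2.06], [-2.6, 2.6]. Speed limits (rad/s): [2.22, 2.22, 2.79, 2.79, 3.14, 3.14, 3.14].

## Interface

Orientations are given as a unit quaternion [x, y, z, w].
In Python, from workcell import monitor, eyes, ticket, models gives the robot as it stands.
- The arm moves only by the tool servo_tool, never from a script. Its argument "motion" is a list of rows, each a list of 7 numbers: the opening, from 0 (shut) to 1 (fully open), then the shift along the tool's x, y, z in m, then the turn, a rotation vector about the tool's x, y, z in degrees. In form: [[fingers, tx, ty, tz, rx, ry, rz], ...]. A call has 1 to 20 rows; each row is the pose to reach, as a shift and turn from the pose commanded when the call began, along the tool's axes at that moment; what a row does not reach only later rows make up. A row lasts 1/8 s, in which the tool goes at most 62.5 mm and 10.7 degrees, less where a joint would pass 70% of its speed; a pose out of reach is approached as far as the arm can. A call with a gripper value outside its range is refused whole. The fingers move at their own pace and stop on an object; "grip_force" is the grip in N (left out, the last holds). Time passes only in rows, so rows that repeat a pose let the fingers close. It gives the time, the measured TCP pose, the force and the opening at its end, in the units of the state.
- monitor.get_obs(): the state, without advancing time (a new reading comes with each control period).
- eyes.camera(name): name is "side" or "top" or "wrist"; returns (picture, depth): 384x512x3 uint8, blue, green, red; 384x512 float32, m along the optical axis (not along the pixel's ray), 0 where there is no reading.
- eyes.camera_info(name): a dict with "intrinsics" (3x3 intrinsics, pixels), "extrinsics" (4x4, takes a point from world to camera coordinates); the wrist camera has in their place "tool_from_camera" (4x4, takes a point from camera to tool coordinates, whose origin is the TCP and whose axes are the tool frame's). Camera axes: x right, y down, z forward; pixel columns grow to the right and rows downward; lengths in m; the calibration is good to about 2 mm. The wrist camera is an equidistant fisheye: a pixel r from the principal point sees the ray r / f radians off the axis. A picture is of the moment at which its call begins: read the wrist's pose just before it. camera_info takes no time and is no camera call.
- ticket.hand_in(): hands the job in, once; it reports no verdict.
Trained networks look in the newest picture that a camera, given by its name, has taken for a name from the list of things; names that differ only in an ending like _2 or _b are one class to them, and where a whole thing is asked for, a point or a joint stands for the part that bears it (a point fixed in the world has none). Each returns a list of dicts, best first, with "confidence" (0 to 1); they miss things now and then, are a little off and sometimes report something else, mostly with a low value. They report only what shows in the picture. A call takes as long as a camera call. They do not tell look-alikes from the thing itself.
- models.boxes_of(camera, thing): "point" ([x, y, z] in m, in the coordinates of the camera as it stood for that picture, good to about 4 mm: the middle of the surface that is visible of it).
The state is a dict: "clock": time; "joint_pos": joint angles; "joint_velocities": joint speeds; "tau": joint torques, N m; "position": TCP position; "ee_rot": TCP orientation; "ft_force": force on the tool from outside, world axes, zero at the start; "torque": the same for the moment, N m; "grip_width": opening from 0.0 (shut) to 1.0 (fully open).
Only numpy, scipy, OpenCV 4.12 (cv2) and the standard library are available. Lean on these libraries where they do the work, as an engineer would, in place of code of your own. Each camera call takes 0.05 s, during which the arm holds its last target. There are 200 camera calls.

## Working session

There is one attempt and no reset: what is moved stays moved. The work goes in short steps, Python scripts to look and compute and a tool call to move; the robot and the scene stay as the last step left them, time stands still between calls to the robot, and variables do not carry over. Pictures are saved under pics/ and viewed, about 8 in all and at most 12, crops included, and the job is handed in when it is done.

Besides the shell and the picture viewer there is one more tool, called as name(argument=value, ...) on one line, values as JSON. servo_tool: Moves the arm, as the interface text tells. Its arguments: {"type":"object","properties":{"motion":{"type":"array"},"grip_force":{"type":"number"}},"required":["motion"]}

```bash
mkdir -p pics; ls
cat > h.py <<'E'
import numpy as np, cv2
from scipy.spatial.transform import Rotation as R
from workcell import monitor, eyes, ticket, models
def world(name, p):
    T=np.linalg.inv(eyes.camera_info(name)["extrinsics"]); return (T@np.r_[p,1])[:3]
def cloud(name, depth):
    i=eyes.camera_info(name); K=np.array(i["intrinsics"]); T=np.linalg.inv(i["extrinsics"])
    v,u=np.indices(depth.shape); P=np.stack([(u-K[0,2])/K[0,0]*depth,(v-K[1,2])/K[1,1]*depth,depth],-1)
    W=P@T[:3,:3].T+T[:3,3]; W[depth==0]=np.nan; return W
def pix(name,w):
    i=eyes.camera_info(name); K=np.array(i["intrinsics"]); c=(np.array(i["extrinsics"])@np.r_[w,1])[:3]; q=K@c; return (q[:2]/q[2]).round(0)
E
python3 - <<'E'
from h import *
im,d=eyes.camera("top"); cv2.imwrite("pics/top.png",cv2.resize(im,(800,600),interpolation=cv2.INTER_CUBIC)); np.savez("top.npz",im=im,d=d)
for t in ["brush","bracket","long_slot","short_slot"]:
    for r in models.boxes_of("top",t):
        w=world("top",r["point"]); print(t,round(r["confidence"],2),w.round(3),pix("top",w))
o=monitor.get_obs(); print(o["clock"],o["position"],o["ee_rot"],o["ft_force"])
E
```

```text
pics
brush 0.87 [ 0.467 -0.457  0.03 ] [431. 204.]
brush 0.86 [ 0.299 -0.279  0.028] [366. 264.]
brush 0.79 [ 0.523 -0.319  0.04 ] [381. 183.]
bracket 0.94 [0.463 0.48  0.008] [ 99. 200.]
bracket 0.82 [0.318 0.272 0.005] [168. 252.]
bracket 0.6 [0.477 0.305 0.004] [160. 196.]
long_slot 0.81 [0.534 0.018 0.   ] [259. 179.]
short_slot 0.95 [0.535 0.014 0.001] [261. 178.]
0.25 [ 0.17974919 -0.59843058  0.20486481] [ 8.02396056e-01 -5.96791823e-01 -2.41081392e-04 -1.73994725e-04] [ 0.65452377  0.09612043 -0.50687784]
```

View pics/top.png

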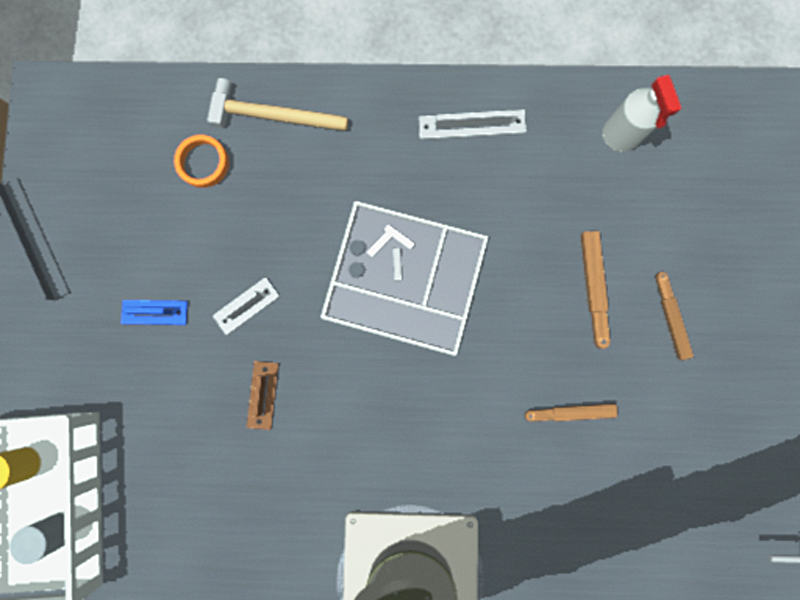

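The top picture (view pixels) shows three brown brushes: (595,290), (675,315) and (572,412). The one at (595,290) is the longest. For the bracket shape there is bare steel short at (246,305), steel long at (472,124), blue at (154,312) and brown at (263,395). The short steel one at (246,305) fits. In the tray, the long compartment is the lower strip (395,318), and the short narrow one is at the right (457,272). Next I measure these and confirm them in one crop.

```bash
cat > m.py <<'E'
from h import *
z=np.load("top.npz"); im,d=z["im"],z["d"]; W=cloud("top",d)
hsv=cv2.cvtColor(im,cv2.COLOR_BGR2HSV)
i=eyes.camera_info("top"); K=np.array(i["intrinsics"]); T=np.linalg.inv(i["extrinsics"]); print("cam",T[:3,3].round(3))
def atz(p,h):
    p=np.asarray(p,float).reshape(-1,2); r=np.c_[(p-K[:2,2])/K[[0,1],[0,1]],np.ones(len(p))]@T[:3,:3].T
    return T[:3,3]+r*((h-T[2,3])/r[:,2])[:,None]
def rect(mask,h,lab):
    n,l,st,c=cv2.connectedComponentsWithStats(mask.astype(np.uint8))
    for k in range(1,n):
        if st[k,4]<60: continue
        v,u=np.nonzero(l==k); w=atz(np.c_[u,v],h)[:,:2]
        (c0,s,a)=cv2.minAreaRect((w*1000).astype(np.float32)); b=cv2.boxPoints((c0,s,a))
        e=[b[1]-b[0],b[2]-b[1]]; L=max(e,key=np.linalg.norm)
        print(lab,c[k].round(),"ctr",np.round(c0,1),"size",np.round(s,1),"long dir deg",round(np.degrees(np.arctan2(L[1],L[0]))%180,1),"z",np.nanpercentile(W[v,u,2],[10,50,95]).round(3))
H,S,V=cv2.split(hsv)
rect((H<20)&(S>90)&(V>60),0.038,"brown")
roi=np.zeros(H.shape,bool); roi[120:235,200:318]=1
rect((V>175)&(S<60)&roi,0.016,"white tray")
roi=np.zeros(H.shape,bool); roi[170:220,130:185]=1
rect((V>140)&(S<60)&roi,0.006,"steel")
# height profile peak of bracket
m=roi&(W[...,2]>0.02); print("rib", W[m].mean(0).round(3), m.sum(), W[m][:,2].max())
crops=[cv2.resize(im[y:y+100,x:x+130],(390,300),interpolation=cv2.INTER_CUBIC) for x,y in((130,150),(200,120),(330,130),(330,200))]
cv2.imwrite("pics/crop.png",np.vstack([np.hstack(crops[:2]),np.hstack(crops[2:])]))
E
python3 m.py
```

```text
cam [0.396 0.004 1.018]
brown [426.  63.] ctr [ 865.7 -452.3] size [97.  45.9] long dir deg 4.5 z [0.153 0.187 0.191]
brown [128. 102.] ctr [742.4 397.5] size [103.8  94.7] long dir deg 64.3 z [0.001 0.022 0.026]
brown [381. 183.] ctr [ 517.7 -319.7] size [207.1  32.5] long dir deg 5.8 z [0.033 0.037 0.041]
brown [431. 203.] ctr [ 474.  -452.3] size [155.8  24.9] long dir deg 15.1 z [0.023 0.028 0.031]
brown [168. 253.] ctr [319.5 264.9] size [ 41.7 114.5] long dir deg 176.1 z [0.004 0.007 0.047]
brown [367. 264.] ctr [ 300.7 -272.5] size [ 22.2 157.2] long dir deg 94.8 z [0.026 0.029 0.031]
white tray [260. 178.] ctr [536.   20.7] size [256.5 227.3] long dir deg 75.6 z [0.002 0.005 0.017]
steel [156. 196.] ctr [478.7 313.6] size [ 48.5 123.6] long dir deg 127.8 z [0.002 0.006 0.047]
rib [0.479 0.309 0.04 ] 149 0.04944477619999621
```

View pics/crop.png

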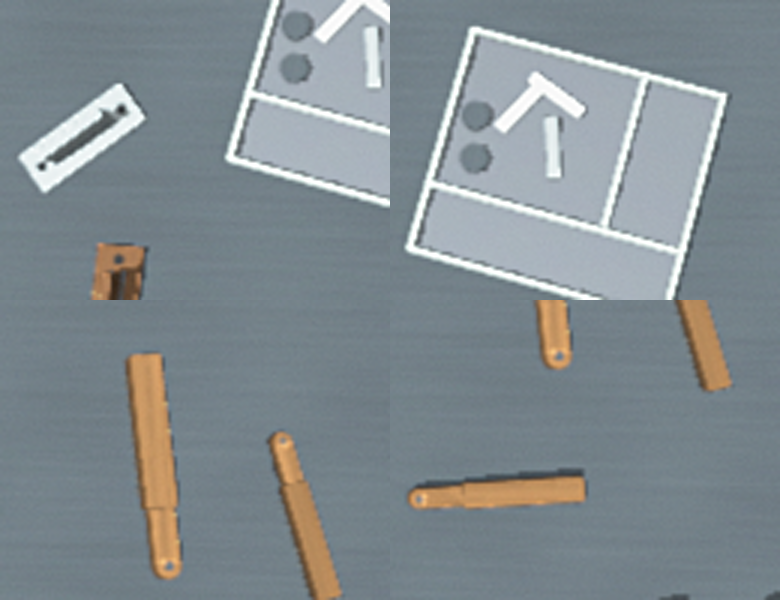

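The crop confirms both choices. The largest brush, top left of the lower-left panel, measures 207 x 32 mm with its top at z 37 mm and the handle towards the robot. The white steel bracket is 124 x 48 mm with its rib up to about 47 mm. The tray measures 256 x 227 mm at 75.6°. Next I work out the moves.

```bash
cat >> h.py <<'E'
def delta(x,y,z,jaw):
    o=monitor.get_obs(); q=R.from_quat(o["ee_rot"]); p=np.array(o["position"])
    t=q.inv().apply(np.array([x,y,z])-p)
    c,s=np.cos(np.radians(jaw)),np.sin(np.radians(jaw))
    G=R.from_matrix(np.array([[c,s,0],[s,-c,0],[0,0,-1.]]))
    r=(q.inv()*G).as_rotvec(degrees=True)
    print("delta",(t*1000).round(1),"rot",r.round(1),"rows>=",round(max(np.linalg.norm(t)/.0625,np.linalg.norm(r)/10.7),1),"| clock",round(o["clock"],2),"pos",p.round(4),"F",np.round(o["ft_force"],1),"grip",round(o["grip_width"],3))
E
python3 - <<'E'
from h import *
delta(.5177,-.3197,.16,-84.2)
print(pix("top",[.461,.040,.004]),pix("top",[.546,-.0707,.004]))
E
```

```text
delta [-169.7 -403.8   45. ] rot [ 0.   0.  10.9] rows>= 7.0 | clock 0.25 pos [ 0.1797 -0.5984  0.2049] F [ 0.7  0.1 -0.5] grip 0.999
[251. 203.] [290. 175.]
```

servo_tool(motion=[[1,-0.17,-0.404,0.045,0,0,10.9],[1,-0.17,-0.404,0.045,0,0,10.9],[1,-0.17,-0.404,0.045,0,0,10.9],[1,-0.17,-0.404,0.045,0,0,10.9],[1,-0.17,-0.404,0.045,0,0,10.9],[1,-0.17,-0.404,0.045,0,0,10.9],[1,-0.17,-0.404,0.045,0,0,10.9],[1,-0.17,-0.404,0.045,0,0,10.9],[1,-0.17,-0.404,0.045,0,0,10.9],[1,-0.17,-0.404,0.045,0,0,10.9],[1,-0.17,-0.404,0.045,0,0,10.9],[1,-0.17,-0.404,0.045,0,0,10.9]], grip_force=60)

```text
clock: 1.75
position: [0.5173, -0.3203, 0.1604]
ee_rot: [0.742, -0.671, 0.0, 0.0]
ft_force: [-0.2, 0.6, 0.2]
grip_width: 0.999
```

```bash
cat >> h.py <<'E'
def wrist(fn=None):
    o=monitor.get_obs(); im,d=eyes.camera("wrist"); i=eyes.camera_info("wrist"); K=np.array(i["intrinsics"])
    v,u=np.indices(d.shape); a=(u-K[0,2])/K[0,0]; b=(v-K[1,2])/K[1,1]; th=np.hypot(a,b)
    s=np.where(th>1e-6,np.tan(np.minimum(th,1.5))/np.maximum(th,1e-6),1.)
    P=np.stack([a*s*d,b*s*d,d],-1); M=np.array(i["tool_from_camera"])
    P=P@M[:3,:3].T+M[:3,3]; q=R.from_quat(o["ee_rot"]).as_matrix()
    W=P@q.T+np.array(o["position"]); W[d==0]=np.nan
    if fn: cv2.imwrite(fn,im)
    return im,W
def wrect(mask,W,lab,minpx=150):
    n,l,st,c=cv2.connectedComponentsWithStats(mask.astype(np.uint8))
    for k in range(1,n):
        if st[k,4]<minpx: continue
        w=W[l==k]; (c0,s,a)=cv2.minAreaRect((w[:,:2]*1000).astype(np.float32)); b=cv2.boxPoints((c0,s,a))
        L=max([b[1]-b[0],b[2]-b[1]],key=np.linalg.norm)
        print(lab,c[k].round(),st[k,4],"ctr",np.round(c0,1),"size",np.round(s,1),"dir",round(np.degrees(np.arctan2(L[1],L[0]))%180,1),"z",np.percentile(w[:,2],[5,50,95]).round(3),"mean",w.mean(0).round(4))
E
python3 - <<'E'
from h import *
im,W=wrist("pics/w1.png")
H,S,V=cv2.split(cv2.cvtColor(im,cv2.COLOR_BGR2HSV))
wrect((H<20)&(S>90)&(V>60)&(W[...,2]>.02)&(W[...,2]<.06),W,"brush")
E
```

```text
brush [256. 161.] 5120 ctr [ 517.4 -321. ] size [207.3  29.1] dir 5.7 z [0.036 0.037 0.039] mean [ 0.5315 -0.3195  0.0373]
brush [368. 205.] 1574 ctr [ 491.5 -452.8] size [124.5  22.5] dir 14.8 z [0.025 0.028 0.029] mean [ 0.4954 -0.451   0.0278]
brush [188. 324.] 205 ctr [ 301.5 -250.7] size [15.3 40.8] dir 104.9 z [0.021 0.027 0.029] mean [ 0.3045 -0.2503  0.0262]
```

View pics/w1.png

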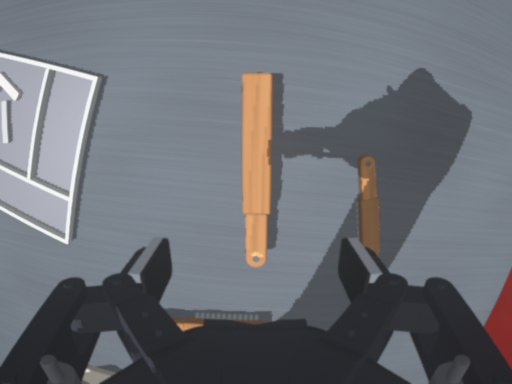

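The wrist view shows the brush centred at (256,161), and its measured centre and heading agree with the top camera within about 1 mm. Descending and gripping.

servo_tool(motion=[[1,0,0,0.05,0,0,0],[1,0,0,0.1,0,0,0],[1,0,0,0.13,0,0,0],[1,0,0,0.147,0,0,0],[1,0,0,0.147,0,0,0],[0,0,0,0.147,0,0,0],[0,0,0,0.147,0,0,0],[0,0,0,0.147,0,0,0],[0,0,0,0.147,0,0,0],[0,0,0,0.147,0,0,0],[0,0,0,0.147,0,0,0],[0,0,0,0.147,0,0,0]], grip_force=60)

```text
clock: 3.3
position: [0.5179, -0.3196, 0.0132]
ee_rot: [0.742, -0.67, 0.0, 0.0]
ft_force: [0.4, -0.5, -0.5]
grip_width: -0.002
```

servo_tool(motion=[[0,0,0,-0.03,0,0,0],[0,0,0,-0.06,0,0,0],[0,0,0,-0.1,0,0,0],[0,0,0,-0.1,0,0,0],[0,0,0,-0.1,0,0,0]])

```text
clock: 3.92
position: [0.5176, -0.3195, 0.1128]
ee_rot: [0.742, -0.67, -0.0, 0.0]
ft_force: [0.0, -0.2, -0.0]
grip_width: 0.0
```

Run:
```python
from h import *
delta(.461,.040,.13,-14.4)
```

```text
delta [-363.3   19.9  -17.2] rot [  0.    0.  -69.8] rows>= 6.5 | clock 3.92 pos [ 0.5176 -0.3195  0.1128] F [ 0.  -0.2 -0. ] grip 0.0
```

The fingers shut fully, so there is nothing between them. I'm looking again from above.

Run:
```python
from h import *
im,W=wrist("pics/w2.png")
H,S,V=cv2.split(cv2.cvtColor(im,cv2.COLOR_BGR2HSV))
wrect((H<20)&(S>90)&(V>60)&(W[...,2]>.01)&(W[...,2]<.06),W,"brush")
```

```text
brush [258. 146.] 5599 ctr [ 547.8 -318.3] size [146.2  29.1] dir 5.3 z [0.036 0.038 0.039] mean [ 0.5544 -0.3175  0.0375]
brush [385. 230.] 2505 ctr [ 478.9 -455.9] size [150.5  22.4] dir 15.1 z [0.022 0.028 0.029] mean [ 0.4848 -0.4532  0.0275]
```

View pics/w2.png

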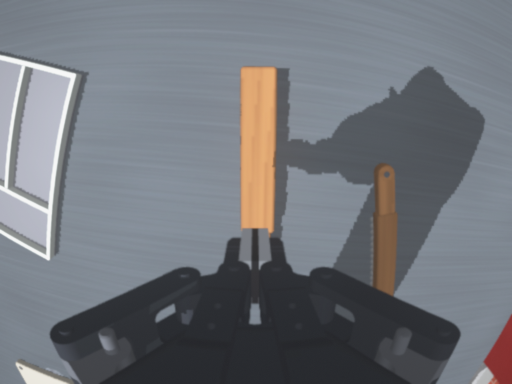

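The brush has not moved and the fingers are shut, so I check where the fingertips really are relative to the reported TCP.

Run:
```python
from h import *
o=monitor.get_obs(); print(o["position"],o["clock"])
im,W=wrist()
q=R.from_quat(o["ee_rot"]).as_matrix()
P=(W-np.array(o["position"]))@q
for r in (226,230,234,240,248,256,264): print(r,[tuple((P[r,c]*1000).round(0)) for c in (246,252,260,266)], (W[r,246]).round(3))
print(np.array(eyes.camera_info("wrist")["tool_from_camera"]).round(3))
im,d=eyes.camera("side"); W=cloud("side",d)
a=pix("side",o["position"]); print("tcp pix",a)
b=pix("side",[.5176,-.32,.038]); print("brush pix",b)
x0,y0=[int(v) for v in np.clip(a-[130,100],0,[252,184])]
c=cv2.resize(im[y0:y0+200,x0:x0+260],(780,600),interpolation=cv2.INTER_CUBIC); cv2.imwrite("pics/s1.png",c); print(x0,y0)
```

```text
[ 0.51723938 -0.3193103   0.11219072] 3.975
226 [(np.float64(-9.0), np.float64(33.0), np.float64(75.0)), (np.float64(-3.0), np.float64(33.0), np.float64(74.0)), (np.float64(4.0), np.float64(33.0), np.float64(75.0)), (np.float64(9.0), np.float64(33.0), np.float64(74.0))] [ 0.483 -0.314  0.037]
230 [(np.float64(-5.0), np.float64(-11.0), np.float64(-33.0)), (np.float64(-2.0), np.float64(-11.0), np.float64(-33.0)), (np.float64(2.0), np.float64(-11.0), np.float64(-33.0)), (np.float64(5.0), np.float64(-11.0), np.float64(-33.0))] [ 0.527 -0.313  0.145]
234 [(np.float64(-5.0), np.float64(-11.0), np.float64(-38.0)), (np.float64(-2.0), np.float64(-10.0), np.float64(-36.0)), (np.float64(2.0), np.float64(-11.0), np.float64(-38.0)), (np.float64(5.0), np.float64(-10.0), np.float64(-37.0))] [ 0.528 -0.313  0.15 ]
240 [(np.float64(-5.0), np.float64(-10.0), np.float64(-43.0)), (np.float64(-2.0), np.float64(-11.0), np.float64(-44.0)), (np.float64(2.0), np.float64(-10.0), np.float64(-43.0)), (np.float64(4.0), np.float64(-11.0), np.float64(-44.0))] [ 0.527 -0.313  0.155]
248 [(np.float64(-5.0), np.float
[... 213 characters left out ...]
.314  0.164]
256 [(np.float64(-4.0), np.float64(-11.0), np.float64(-59.0)), (np.float64(-2.0), np.float64(-11.0), np.float64(-59.0)), (np.float64(1.0), np.float64(-10.0), np.float64(-59.0)), (np.float64(4.0), np.float64(-11.0), np.float64(-60.0))] [ 0.527 -0.314  0.171]
264 [(np.float64(-4.0), np.float64(-12.0), np.float64(-68.0)), (np.float64(-2.0), np.float64(-9.0), np.float64(-63.0)), (np.float64(1.0), np.float64(-9.0), np.float64(-63.0)), (np.float64(4.0), np.float64(-11.0), np.float64(-67.0))] [ 0.528 -0.314  0.18 ]
[[ 1.     0.    -0.001 -0.001]
 [-0.     0.96   0.28  -0.071]
 [ 0.001 -0.28   0.96  -0.168]
 [ 0.     0.     0.     1.   ]]
tcp pix [320. 140.]
brush pix [318. 158.]
190 40
```

View pics/s1.png

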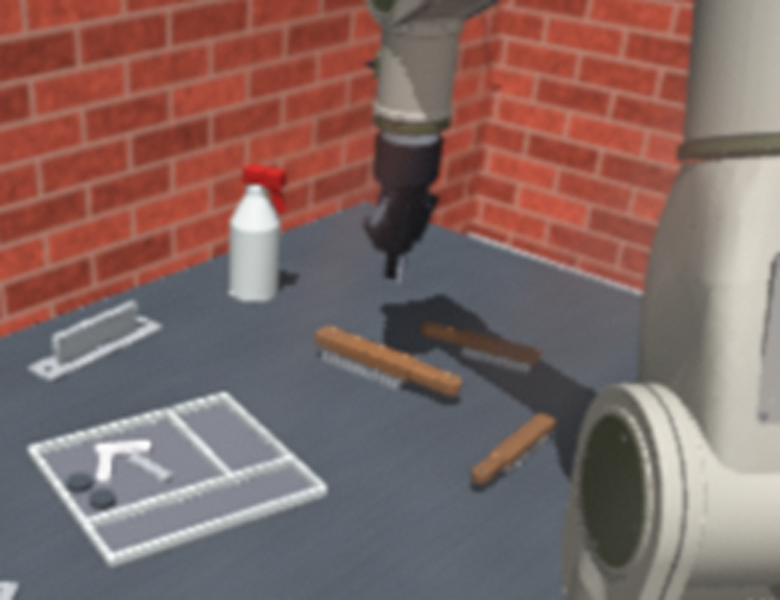

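The side view, with the tip at crop (395,280) and the projected TCP at (390,300), agrees with the wrist depth. The real fingertips end about 30 mm short of the reported TCP. The first grasp therefore closed 5 mm above the brush and touched nothing. I correct by going 30 mm deeper. Reopening and descending.

servo_tool(motion=[[1,0,0,0,0,0,0],[1,0,0,0,0,0,0],[1,0,0,0,0,0,0],[1,0,0,0.03,0,0,0],[1,0,0,0.06,0,0,0],[1,0,0,0.09,0,0,0],[1,0,0,0.11,0,0,0],[1,0,0,0.11,0,0,0]], grip_force=60)

```text
clock: 5.08
position: [0.517, -0.3191, 0.002]
ee_rot: [0.742, -0.67, -0.001, 0.0]
ft_force: [-0.5, -0.9, -0.7]
grip_width: 0.999
```

Run:
```python
from h import *
o=monitor.get_obs(); im,W=wrist()
P=(W-np.array(o["position"]))@R.from_quat(o["ee_rot"]).as_matrix()
m=(np.abs(P[...,0])>30)&(np.abs(P[...,0])<70)&(np.abs(P[...,1])<.03)&(P[...,2]>-.08)&(np.abs(P[...,0])<.07)
m=(np.abs(P[...,0])>.035)&(np.abs(P[...,0])<.065)&(np.abs(P[...,1])<.014)&(W[...,2]>.006)
for s in (-1,1):
    k=m&(np.sign(P[...,0])==s); p=P[k]*1000; print(s,len(p),"z max/95",np.percentile(p[:,2],[90,99,100]).round(1),"x",np.percentile(p[:,0],[1,50,99]).round(1))
delta(.5176,-.3202,-.017,-84.2)
```

```text
-1 8774 z max/95 [-59.5 -42.7 -39. ] x [-64.8 -56.2 -37.2]
1 9260 z max/95 [-60.5 -43.3 -38.5] x [36.7 55.8 64.7]
delta [ 0.6  0.3 20.3] rot [0. 0. 0.] rows>= 0.3 | clock 5.12 pos [ 0.5179 -0.3195  0.0033] F [ 0.6 -0.5  0.6] grip 1.002
```

servo_tool(motion=[[1,0,0,0.01,0,0,0],[1,0,0,0.019,0,0,0],[1,0,0,0.019,0,0,0],[0,0,0,0.019,0,0,0],[0,0,0,0.019,0,0,0],[0,0,0,0.019,0,0,0],[0,0,0,0.019,0,0,0],[0,0,0,0.019,0,0,0],[0,0,0,0.019,0,0,0],[0,0,0,0.019,0,0,0]], grip_force=60)

```text
clock: 6.38
position: [0.5182, -0.3199, -0.0152]
ee_rot: [0.742, -0.67, 0.001, -0.0]
ft_force: [-0.3, -0.7, 4.5]
grip_width: 0.336
```

servo_tool(motion=[[0,0,0,-0.02,0,0,0],[0,0,0,-0.05,0,0,0],[0,0,0,-0.1,0,0,0],[0,0,0,-0.1,0,0,0],[0,0,0,-0.1,0,0,0]])

```text
clock: 7.0
position: [0.5175, -0.3193, 0.0843]
ee_rot: [0.742, -0.67, -0.0, 0.0]
ft_force: [-0.5, 0.1, -2.4]
grip_width: 0.338
```

Run:
```python
from h import *
im,W=wrist()
H,S,V=cv2.split(cv2.cvtColor(im,cv2.COLOR_BGR2HSV))
m=(H<20)&(S>90)&(V>60)&(W[...,2]>.06)&(W[...,2]<.2)
wrect(m,W,"brush")
w=W[m]; A=np.c_[w[:,:2]-w[:,:2].mean(0),np.ones(len(w))]; print("plane slopes",np.linalg.lstsq(A,w[:,2],rcond=None)[0].round(3))
delta(.461,.040,.085,-14.4)
```

```text
brush [256. 168.] 20614 ctr [ 552.8 -315.2] size [136.3  29.6] dir 5.2 z [0.136 0.137 0.138] mean [ 0.5613 -0.3144  0.137 ]
plane slopes [-0.006 -0.001  0.137]
delta [-363.    19.3   -1.2] rot [  0.    0.1 -69.8] rows>= 6.5 | clock 7.05 pos [ 0.5171 -0.3191  0.0834] F [ 0.3 -0.1 -2.3] grip 0.34
```

The brush is held level with its top at 137 mm. Next it goes above the long compartment.

servo_tool(motion=[[0,-0.06,0.003,0,0,0,-10],[0,-0.12,0.006,0,0,0,-20],[0,-0.18,0.009,0,0,0,-30],[0,-0.23,0.012,0,0,0,-40],[0,-0.28,0.015,0,0,0,-50],[0,-0.33,0.017,0,0,0,-60],[0,-0.363,0.019,0,0,0,-69.8],[0,-0.363,0.019,0,0,0,-69.8],[0,-0.363,0.019,0,0,0,-69.8],[0,-0.363,0.019,0,0,0,-69.8],[0,-0.363,0.019,0,0,0,-69.8]])

```text
clock: 8.43
position: [0.4621, 0.0389, 0.084]
ee_rot: [0.992, -0.126, -0.0, 0.0]
ft_force: [-0.9, 0.9, -2.1]
grip_width: 0.341
```

Run:
```python
from h import *
o=monitor.get_obs(); im,W=wrist("pics/w3.png")
H,S,V=cv2.split(cv2.cvtColor(im,cv2.COLOR_BGR2HSV))
wrect((H<20)&(S>90)&(V>60)&(W[...,2]>.06)&(W[...,2]<.2),W,"brush")
w=(V>190)&(S<50)&(W[...,2]<.03)&(W[...,2]>.008)
wrect(w,W,"tray",800)
# tray-frame profile of white points about assumed centre
u=np.array([np.cos(np.radians(75.6)),np.sin(np.radians(75.6))]); v=np.array([-u[1],u[0]])
p=(W[w][:,:2]-[.536,.0207])*1000
for n,e in (("u",u),("v",v)):
    h,b=np.histogram(p@e,bins=np.arange(-140,141,4)); print(n,[(int(b[i]),int(h[i])) for i in range(len(h)) if h[i]>250])
delta(.461,.040,.085,-14.4)
```

```text
brush [256. 167.] 20513 ctr [470.7  74.5] size [136.8  30.1] dir 75.0 z [0.136 0.137 0.138] mean [0.4732 0.0828 0.1368]
tray [213. 130.] 1057 ctr [440.8  94.4] size [159.6   8.1] dir 74.2 z [0.014 0.016 0.017] mean [0.4421 0.0985 0.0156]
tray [401. 133.] 2136 ctr [569.   13.6] size [252.  158.3] dir 75.5 z [0.014 0.015 0.016] mean [0.6061 0.0537 0.0154]
tray [405. 141.] 1412 ctr [589.3  48.6] size [59.9 66.2] dir 144.6 z [0.01  0.011 0.012] mean [0.6032 0.0516 0.0113]
u [(-48, 277), (16, 256), (20, 265), (120, 267), (124, 612)]
v [(-112, 619), (-108, 259), (108, 921)]
delta [-1.4 -0.6 -0.9] rot [ 0.   0.  -0.1] rows>= 0.0 | clock 8.47 pos [0.4622 0.039  0.0841] F [-0.2 -0.7 -2. ] grip 0.34
```

View pics/w3.png

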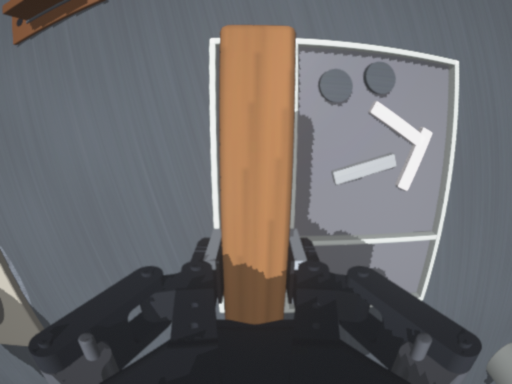

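The wrist view shows the brush hanging over the long strip between its walls, at columns 213 and 296, and the tray wall profile matches my model within about 2 mm. The brush centre is estimated at (461,39) mm against a target of (461,40). Lowering it and releasing with a small opening.

servo_tool(motion=[[0,0,0,0.04,0,0,0],[0,0,0,0.075,0,0,0],[0,0,0,0.09,0,0,0],[0,0,0,0.095,0,0,0],[0,0,0,0.095,0,0,0],[0,0,0,0.095,0,0,0],[0.55,0,0,0.095,0,0,0],[0.55,0,0,0.095,0,0,0],[0.55,0,0,0.095,0,0,0],[0.55,0,0,0.08,0,0,0],[0.55,0,0,0.05,0,0,0],[1,0,0,0,0,0,0],[1,0,0,-0.04,0,0,0],[1,0,0,-0.04,0,0,0]])

```text
clock: 10.22
position: [0.4642, 0.04, 0.128]
ee_rot: [0.992, -0.125, 0.003, -0.0]
ft_force: [-0.2, -0.6, -0.4]
grip_width: 1.001
```

Run:
```python
from h import *
im,W=wrist()
H,S,V=cv2.split(cv2.cvtColor(im,cv2.COLOR_BGR2HSV))
wrect((H<20)&(S>90)&(V>60)&(W[...,2]>.01)&(W[...,2]<.2),W,"brush",400)
delta(.4787,.312,.13,37.8)
```

```text
brush [506.  18.] 436 ctr [819.7 166.7] size [58.6 14.8] dir 74.0 z [0.011 0.018 0.024] mean [0.8199 0.169  0.0178]
brush [253. 167.] 6356 ctr [462.6  40.8] size [206.5  28.7] dir 74.8 z [0.04  0.041 0.043] mean [0.4666 0.0563 0.0413]
delta [ -52.5 -267.6   -4.1] rot [  0.1  -0.2 -52.2] rows>= 4.9 | clock 10.28 pos [0.4631 0.0397 0.126 ] F [ 0.1 -0.2 -0.9] grip 1.004
```

The brush lies in the slot at (462.6,40.8) mm with its top at 41 mm. Moving to the bracket.

servo_tool(motion=[[1,-0.01,-0.055,-0.004,0,0,-10],[1,-0.02,-0.11,-0.004,0,0,-20],[1,-0.032,-0.165,-0.004,0,0,-30],[1,-0.042,-0.22,-0.004,0,0,-40],[1,-0.0525,-0.2675,-0.004,0,0,-50],[1,-0.0525,-0.2675,-0.004,0,0,-52.2],[1,-0.0525,-0.2675,-0.004,0,0,-52.2],[1,-0.0525,-0.2675,-0.004,0,0,-52.2],[1,-0.0525,-0.2675,-0.004,0,0,-52.2]])

```text
clock: 11.4
position: [0.4781, 0.3106, 0.1282]
ee_rot: [0.946, 0.323, 0.0, 0.0]
ft_force: [-0.2, -1.1, 1.0]
grip_width: 0.997
```

Run:
```python
from h import *
im,W=wrist("pics/w4.png")
H,S,V=cv2.split(cv2.cvtColor(im,cv2.COLOR_BGR2HSV))
near=np.linalg.norm(W[...,:2]-[.4787,.3136],axis=-1)<.085
wrect(near&(W[...,2]>.03)&(W[...,2]<.06),W,"rib",100)
wrect(near&(V>150)&(S<70)&(W[...,2]>.0)&(W[...,2]<.02),W,"plate",100)
wrect(near&(W[...,2]>.0035)&(W[...,2]<.06),W,"all",100)
delta(.4787,.3125,.13,37.8)
```

```text
rib [256. 184.] 920 ctr [477.9 313.9] size [10.  69.7] dir 127.5 z [0.044 0.045 0.046] mean [0.4767 0.3152 0.0452]
plate [257. 170.] 3782 ctr [478.7 312.9] size [ 46.  122.6] dir 127.3 z [0.004 0.005 0.007] mean [0.4749 0.318  0.0055]
all [256. 172.] 4949 ctr [477.9 313.6] size [ 44.4 118.9] dir 127.6 z [0.004 0.006 0.046] mean [0.4749 0.3176 0.0131]
delta [ 1.5 -0.9 -1.7] rot [ 0.  -0.  -0.1] rows>= 0.0 | clock 11.45 pos [0.4781 0.3109 0.1283] F [1.  0.4 0.7] grip 0.997
```

View pics/w4.png

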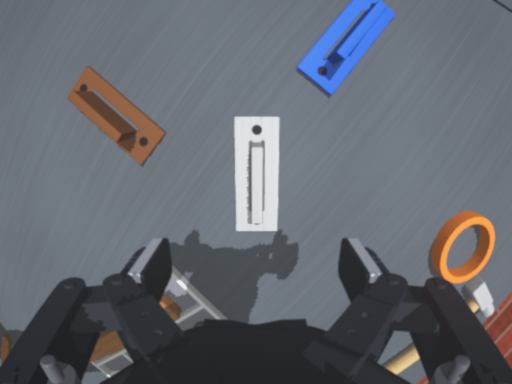

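The wrist view shows the bare-steel bracket at (257,174), plate 119 x 44 mm, with the rib dead centre between the jaws; blue is at (347,45) and brown at (117,115). Descending onto the rib.

servo_tool(motion=[[1,0.0015,-0.0025,0.05,0,0,0],[1,0.0015,-0.0025,0.1,0,0,0],[1,0.0015,-0.0025,0.13,0,0,0],[1,0.0015,-0.0025,0.141,0,0,0],[1,0.0015,-0.0025,0.141,0,0,0],[0,0.0015,-0.0025,0.141,0,0,0],[0,0.0015,-0.0025,0.141,0,0,0],[0,0.0015,-0.0025,0.141,0,0,0],[0,0.0015,-0.0025,0.141,0,0,0],[0,0.0015,-0.0025,0.141,0,0,0],[0,0.0015,-0.0025,0.141,0,0,0],[0,0.0015,-0.0025,0.141,0,0,0],[0,0.0015,-0.0025,0.141,0,0,0]], grip_force=90)

```text
clock: 13.08
position: [0.4776, 0.3148, -0.0124]
ee_rot: [0.946, 0.324, 0.0, 0.0]
ft_force: [-1.7, -2.2, 6.8]
grip_width: 0.106
```

servo_tool(motion=[[0,0,0,-0.02,0,0,0],[0,0,0,-0.06,0,0,0],[0,0,0,-0.1,0,0,0],[0,0,0,-0.1,0,0,0],[0,0,0,-0.1,0,0,0]])

```text
clock: 13.7
position: [0.4771, 0.3141, 0.0867]
ee_rot: [0.946, 0.324, -0.0, 0.0]
ft_force: [0.8, 0.1, -3.9]
grip_width: 0.101
```

Run:
```python
from h import *
im,W=wrist()
o=monitor.get_obs()
H,S,V=cv2.split(cv2.cvtColor(im,cv2.COLOR_BGR2HSV))
near=np.linalg.norm(W[...,:2]-[.4787,.3136],axis=-1)<.085
m=near&(V>120)&(S<70)&(W[...,2]>.09)&(W[...,2]<.116)
wrect(m,W,"plate",100)
w=W[m]; A=np.c_[w[:,:2]-w[:,:2].mean(0),np.ones(len(w))]; print("plane slopes",np.linalg.lstsq(A,w[:,2],rcond=None)[0].round(3))
delta(.5461,-.0707,.088,75.6)
```

```text
plate [255. 178.] 7023 ctr [460.5 335.4] size [44.5 64. ] dir 127.7 z [0.104 0.105 0.106] mean [0.456  0.3416 0.1048]
plane slopes [-0.001 -0.003  0.105]
delta [-181.1  346.4   -1.5] rot [ -0.    0.1 -37.8] rows>= 6.3 | clock 13.75 pos [0.4768 0.314  0.0862] F [ 0.2 -0.9 -4.1] grip 0.099
```

The bracket is held level at +99 mm. Next it goes over the short compartment.

servo_tool(motion=[[0,-0.026,0.05,0,0,0,-6],[0,-0.052,0.1,0,0,0,-12],[0,-0.078,0.15,0,0,0,-18],[0,-0.104,0.2,0,0,0,-24],[0,-0.13,0.25,0,0,0,-30],[0,-0.155,0.297,0,0,0,-34],[0,-0.181,0.346,0,0,0,-37.8],[0,-0.181,0.346,0,0,0,-37.8],[0,-0.181,0.346,0,0,0,-37.8],[0,-0.181,0.346,0,0,0,-37.8]])

```text
clock: 15.0
position: [0.5461, -0.0681, 0.0868]
ee_rot: [0.789, 0.614, -0.0, -0.0]
ft_force: [0.9, 0.5, -3.7]
grip_width: 0.102
```

Run:
```python
from h import *
im,W=wrist("pics/w5.png")
H,S,V=cv2.split(cv2.cvtColor(im,cv2.COLOR_BGR2HSV))
wrect((V>120)&(S<70)&(W[...,2]>.09)&(W[...,2]<.116),W,"plate",1000)
w=(V>190)&(S<50)&(W[...,2]<.03)&(W[...,2]>.013)
u=np.array([np.cos(np.radians(75.6)),np.sin(np.radians(75.6))]); v=np.array([-u[1],u[0]])
p=(W[w][:,:2]-[.536,.0207])*1000
for n,e in (("u",u),("v",v)):
    h,b=np.histogram(p@e,bins=np.arange(-140,141,4)); print(n,[(int(b[i]),int(h[i])) for i in range(len(h)) if h[i]>120])
delta(.5461,-.0707,.088,75.6)
```

```text
plate [255. 178.] 6916 ctr [519.3 -60.7] size [44.6 62.1] dir 165.6 z [0.104 0.105 0.106] mean [ 0.5129 -0.0587  0.1049]
u [(-128, 353), (-124, 408), (-48, 613), (120, 226), (124, 367)]
v [(-112, 323), (-108, 137), (40, 299), (44, 1211), (108, 1125), (112, 184)]
delta [-2.5  0.5 -1. ] rot [-0.  -0.   0.1] rows>= 0.0 | clock 15.05 pos [ 0.5463 -0.0682  0.087 ] F [ 0.7  0.8 -3.6] grip 0.102
```

View pics/w5.png

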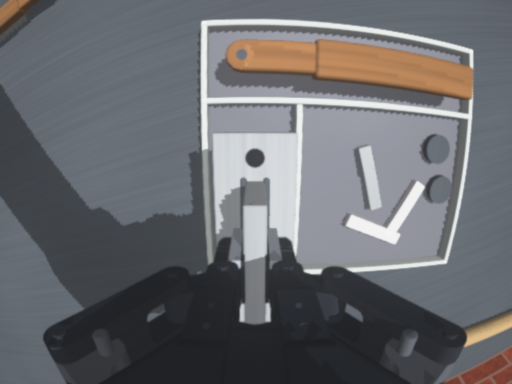

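The view shows the bracket plate hanging over the short compartment, at columns 213 to 297 between the wall at 205 and the divider at 299. The wall profile again fits the model. A 3 mm sideways correction, then lower and release.

servo_tool(motion=[[0,-0.003,0,0.03,0,0,0],[0,-0.003,0,0.07,0,0,0],[0,-0.003,0,0.088,0,0,0],[0,-0.003,0,0.0945,0,0,0],[0,-0.003,0,0.0945,0,0,0],[0,-0.003,0,0.0945,0,0,0],[0.5,-0.003,0,0.0945,0,0,0],[0.5,-0.003,0,0.0945,0,0,0],[0.5,-0.003,0,0.0945,0,0,0],[0.5,-0.003,0,0.0945,0,0,0],[0.5,-0.003,0,0.07,0,0,0],[0.5,-0.003,0,0.03,0,0,0],[0.5,-0.003,0,-0.03,0,0,0],[0.5,-0.003,0,-0.09,0,0,0],[0.5,-0.003,0,-0.12,0,0,0],[0.5,-0.003,0,-0.12,0,0,0],[0.5,-0.003,0,-0.12,0,0,0]])

```text
clock: 17.18
position: [0.5453, -0.0727, 0.2063]
ee_rot: [0.79, 0.613, -0.0, -0.0]
ft_force: [-0.2, 0.7, -0.8]
grip_width: 0.502
```

Run:
```python
from h import *
im,W=wrist("pics/w6.png")
H,S,V=cv2.split(cv2.cvtColor(im,cv2.COLOR_BGR2HSV))
u=np.array([np.cos(np.radians(75.6)),np.sin(np.radians(75.6))]); v=np.array([-u[1],u[0]])
U=(W[...,:2]-[.536,.0207])@u*1000; Q=(W[...,:2]-[.536,.0207])@v*1000; Z=W[...,2]
def rep(m,l): print(l,m.sum(),"u",np.percentile(U[m],[.5,99.5]).round(1),"v",np.percentile(Q[m],[.5,99.5]).round(1),"z",np.percentile(Z[m],[2,50,98]).round(4))
rep((H<20)&(S>90)&(V>60)&(Z>.03)&(Z<.06)&(abs(U)<140)&(Q>30)&(Q<130),"brush (slot u -122..122, v 47.5..107.5)")
c=(U>-120)&(U<-52)&(Q>-105)&(Q<40)
rep(c&(Z>.0075)&(Z<.015),"plate (slot u -122..-50, v -107.5..42.5)"); rep(c&(Z>.03)&(Z<.07),"rib")
print(monitor.get_obs()["clock"])
```

```text
brush (slot u -122..122, v 47.5..107.5) 3834 u [-100.4  102.6] v [60.9 90.1] z [0.0389 0.0413 0.0431]
plate (slot u -122..-50, v -107.5..42.5) 2677 u [-109.2  -65.3] v [-94.   24.6] z [0.008  0.0096 0.012 ]
rib 553 u [-91.6 -82.4] v [-68.4  -0. ] z [0.0416 0.0494 0.0509]
17.225
```

View pics/w6.png

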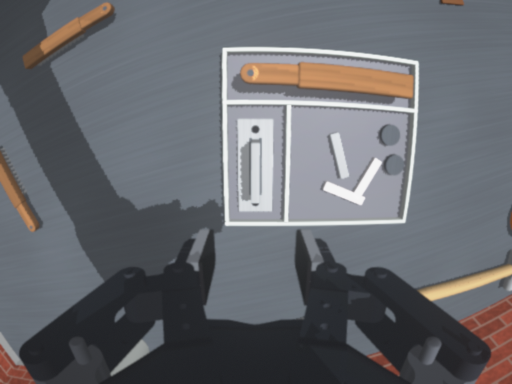

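Both lie fully inside their compartments. The brush is in the top strip, columns 243 to 413, and the bracket is at (255,165) with its rib up. The arm is clear of both, so I hand in.

```bash
python3 -c "
from h import *
print(ticket.hand_in())"
```

```text
the job is handed in; nothing more can be done
None
```

Both pieces are in the tray and the job is handed in, at about 17.2 s of the 64 s allowed. I laid the largest wire brush in the long compartment first, bristles down, then the short bare-steel bracket in the short narrow compartment, rib up.

**Last checks:** measured from the wrist camera, in the tray's own axes.

| Piece | Clearance to side walls | Clearance to end walls | Heights measured |
|---|---|---|---|
| Brush | 13–17 mm | about 19–22 mm | top at 41 mm |
| Bracket | 13–15 mm | 13–18 mm | plate top at 10 mm, rib top about 50 mm |

These heights are what both pieces should read when lying flat on the tray floor. At the end, the gripper was about 0.2 m above the bench and touching nothing.

**What disagreed:** the real fingertips end about 30 mm short of the reported TCP. My first grasp therefore closed just above the brush, without touching or moving it. The wrist depth and the side picture both confirmed the offset, and I allowed for it in every later grasp and placing.

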